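# Third hand at the dowel-drilling jig

## Robot

A 6-joint arm with a two-finger parallel gripper is mounted at the origin on a cart in front of the work surface, level with it; the furniture and walls round the work are solid. World frame = base frame: x ahead of the robot, y to its left, z up, the work surface at z = 0. Lengths are in m, angles in rad, forces in N, time in s.
With the tool pointing down it reaches from about 0.3 to 0.85 m from the base axis. Payload 4.2 kg.
Tool frame: the origin (TCP) lies at the very end of the fingers, on their centre line; the grasp point (between the pads) lies 19 mm behind it (env.grip_depth is the distance from the TCP to the grasp point, in m); z points along the fingers, y is the line along which they close (so a half turn about z gives the same grasp; the last joint's range is limited). The gripper opens to 91 mm and grips with 3 to 60 N. Pads are 32 mm wide; open, the fingers measure 118 mm over their backs; the gripper's body (76 mm by 178 mm) begins 60 mm behind the grasp point.
Start: joints at [-1.302, 0.32, 1.565, -0, 1.257, -0.02], TCP at [0.164, -0.551, 0.214] pointing down, gripper open.
Joint ranges: [-3.11, 3.11], [-0.84, 2.01], [0.21, 2.61], [-1.34, 4.49], [0.05, 2.63], [-2.56, 2.56]. Speed limits (rad/s): [2.57, 2.57, 3.14, 3.14, 3.14, 3.14].

## Interface

Orientations are given as a unit quaternion [x, y, z, w].
In Python, from workcell import env, camrig, job gives the robot as it stands (env), with the cameras (camrig) and the job (job).
- The arm moves only by the shell command python3 drive.py 'ROWS' [FORCE]. ROWS is rows parted by semicolons, their numbers by spaces, 1 to 5 of them, each of 5 numbers: dx, dy, dz in m, then a turn about the tool's z in rad, then the finger opening in m; each row shifts and turns the commanded pose from where the row before left it, along the tool's axes as they then stand; what a row does not reach is not made up. A row lasts 1/10 s, in which the tool goes at most 0.05 m and 0.15 rad, less where a joint would pass 70% of its speed; a pose out of reach is approached as far as the arm can. The fingers move at their own pace and stop on an object; FORCE is the grip in N (left out, the last holds). Time passes only in rows, so rows that do not move let the fingers close. It prints the time, the measured TCP pose, the force, the opening and the grip force at its end.
- env.state(): the state, without advancing time (a new reading comes with each control period).
- camrig.get_image(name): name is "side" or "top" or "wrist"; returns the picture (420x560x3 uint8, blue, green, red); there is no depth.
- camrig.calibration(name): a dict with "fx", "fy", "cx", "cy" (pixels), "R" (3x3) and "t" (3): a world point X has camera coordinates R X + t; the wrist camera has in their place "hand_eye" (4x4, takes a point from camera to tool coordinates, whose origin is the TCP and whose axes are the flange's). Camera axes: x right, y down, z forward; pixel columns grow to the right and rows downward; lengths in m; the calibration is good to about 2 mm. A picture is of the moment at which its call begins: read the wrist's pose just before it. calibration takes no time and is no camera call.
- job.close_job(): hands the job in; it is judged then, once.
The state is a dict: "time": time; "joints": joint angles; "joint_velocities": joint speeds; "tau": joint torques, N m; "tcp_pos": TCP position; "eef_rot": TCP orientation; "ft_force": force on the tool from outside, world axes, zero at the start; "ft_torque": the same for the moment, N m; "grip_width": finger opening in m; "finger_force": force on a finger pad.
Only numpy, scipy, OpenCV 4.12 (cv2) and the standard library are available. Lean on these libraries where they do the work, as an engineer would, in place of code of your own. Each camera call takes 0.05 s, during which the arm holds its last target. There are 200 camera calls.

## Task

Get the square leg blank ready for drilling in the dowel jig: first slide the length stop by its grip all the way left to its end stop, then lay the blank flat on the jig's base with a long side flush against the fence and its left end butted against the stop. Press it against the fence with a steady, gentle push of about 10 newtons (between 5 and 20), never ramming it, and finish while still holding it pressed there, so that I can put the clamp on. Leave the other loose things where they lie.

Things in the scene. Friction and masses are not known exactly. Their poses are not given: they have to be found in the camera images.
- drill_jig: Jig fixed to the bench. Origin: middle of the underside of its plywood base, 220 (x) x 360 (y) x 12 mm high. x points away from the robot, square to the fence; y runs left along the fence; turned up to 0.22 rad. The blank lies on the front part, x -110 to +30 mm. Behind the fence a track (centre x = 75, top z = 20 mm) carries the stop; steel end stop on its left end, y 147 to 186, top z = 46 mm.
- jig_fence: Dark hardwood fence with two steel drill bushes, fixed on the jig; same origin and axes as drill_jig. Front face at x = +30 mm, 20 mm thick, y from -180 to +180 mm, top at z = 34 mm (22 mm above the base, so the 45 mm blank stands 23 mm higher than it and can be held above it).
- length_stop (a joint): Length stop sliding along the track, in m: 0 right end, 0.120 fully left at the end stop; starts at 0 to 0.07; moves along the jig's +y; friction about 3 N, stays where left. Carriage 38 x 40 mm, top z = 39 mm. An arm over the fence (top z = 45 mm) ends in a steel plate in front of it, 8 mm thick, reaching 36 mm out from the fence, z 15 to 45 mm; the blank's left end butts on its right face.
- stop_grip (a point): Middle of the top of the stop's black upright grip, 26 (x) x 14 (y) mm in the jig's axes, top at z = 77 mm, standing about 38 mm above the carriage; moves with the stop. In the jig's frame x = 75, y = 9 mm + joint value (129 mm at home). The stop plate's right face lies 19 mm to the right (-y) of it.
- jig_corner (a point): Point fixed in the jig's frame at x = 30, y = 110, z = 12 mm, axes as the jig: where the fence's front face, the base's top and, with the stop home, the right face of its plate meet. A seated blank has the middle of its underside at x = -22.5, y = -70, z = 0 mm from here.
- leg_blank: The leg blank: plain light-brown wooden block of square section, 45 (x) x 140 (y) x 45 mm high, about 0.16 kg, lying on the bench to the right or left of the jig. Origin: middle of its underside; y along its length (turned end for end it is the same). A similar brown block far at the back left corner of the bench is not it.
- wedge: Bystander: dark hardwood wedge 40 x 120 x 30 mm tapering to nothing, lying on the other side of the jig. Origin: middle of its underside, y along its length.
- tape_measure: Bystander: tape measure 76 x 94 x 34 mm, on the bench behind and to the right of the jig. Origin: middle of its underside.
- pencil: Bystander: flat carpenter pencil 14 x 190 x 8 mm, lying roughly along y, behind and to the left of the jig. Origin: middle of its underside.

How it is judged:
On the way:
1. the length stop is fully left at its end stop, the blank not yet in its place (value of joint length_stop above 0.117 m and distance between leg_blank and jig_corner above 0.12 m), for 0.2 s.
At the end, for the whole second after the job is handed in: Through the last second the stop is within 3 mm of its end stop; the blank lies flat on the base (within 3 mm), its long side flush on the fence (within 3 mm and 0.02 rad), its left end within 3.5 mm of its place at the stop; it is still, and the robot presses it against the fence with 5 to 20 N (value of joint length_stop above 0.117 m and x of leg_blank in the frame of jig_corner between -0.0255 and -0.02 m and y of leg_blank in the frame of jig_corner between -0.0735 and -0.067 m and z of leg_blank in the frame of jig_corner below 0.003 m and angle between leg_blank's own z axis and vertical below 0.05 rad and angle between the y axis of leg_blank and the y axis of jig_corner, either way round below 0.02 rad and contact force between leg_blank and jig_fence between 5 and 20 N and contact force between any of the fingers, the arm and leg_blank above 3 N and linear speed of leg_blank below 0.01 m/s); the arm keeps its last pose, push and grip.
It fails at once if the blank is rammed against the fence (over 45 N) (contact force between leg_blank and jig_fence above 45 N).
It fails at once if a bystander (wedge, tape measure, pencil) is moved more than 20 mm (distance of any of wedge, tape_measure, pencil from where it was at the start of the episode above 0.02 m).
It also fails if it takes over 64 s, if anything falls off the work surface, if the arm or the gripper's body presses on something with over 40 N, if the wrist force passes 120 N, or if a joint passes its speed limit or range.

## Working session

There is one attempt and no reset: what is moved stays moved. The work goes in short steps, Python scripts to look and compute and a shell command to move; the robot and the scene stay as the last step left them, time stands still between calls to the robot, and variables do not carry over. Pictures are saved under pics/ and viewed, at most 10 in all, crops included, and the job is handed in when it is done.

```bash
ls; mkdir -p pics
python3 - <<'E'
from workcell import env, camrig, job
import cv2,numpy as np
np.set_printoptions(precision=4,suppress=True)
s=env.state();print(s)
for n in("top","side","wrist"):
    cv2.imwrite(f"pics/{n}0.png",camrig.get_image(n))
    print(n,camrig.calibration(n))
E
```

```text
drive.py
pics
workcell.py
{'time': 0.0, 'joints': array([-1.302 ,  0.3203,  1.5657, -0.    ,  1.2574, -0.02  ]), 'joint_velocities': array([-0.0005,  0.0011,  0.0004,  0.0009,  0.002 ,  0.0002]), 'tau': array([ -0.0028, -41.2465, -23.1977,   0.0725,   0.0457,  -0.0001]), 'tcp_pos': array([ 0.1636, -0.5507,  0.2131]), 'eef_rot': array([ 0.9896,  0.1439, -0.0001, -0.0009]), 'ft_force': array([-0.0427,  0.9745,  0.4108]), 'ft_torque': array([-0.006 ,  0.0154, -0.011 ]), 'finger_force': 0.0, 'grip_width': 0.0914162666921587}
top {'fx': 428.4557934617271, 'fy': 428.4557934617271, 'cx': 283.17786906499674, 'cy': 208.11819047390512, 'R': array([[ 0.008 , -0.9999, -0.0111],
       [-0.9986, -0.0074, -0.0523],
       [ 0.0522,  0.0115, -0.9986]]), 't': array([0.0156, 0.581 , 1.2563])}
side {'fx': 468.85799708528725, 'fy': 468.85799708528725, 'cx': 275.4784589517378, 'cy': 201.45850784821792, 'R': array([[ 0.9998, -0.0034,  0.0201],
       [ 0.0163, -0.4594, -0.8881],
       [ 0.0123,  0.8882, -0.4593]]), 't': array([-0.581 ,  0.0763,  1.4127])}
wrist {'fx': 319.99514744285835, 'fy': 319.99514744285835, 'cx': 282.68885231165865, 'cy': 207.11180057995836, 'hand_eye': array([[ 0.0007, -0.9673, -0.2535,  0.0714],
       [ 1.    ,  0.0008, -0.0004,  0.0006],
       [ 0.0005, -0.2535,  0.9673, -0.1707],
       [ 0.    ,  0.    ,  0.    ,  1.    ]])}
```

View pics/top0.png

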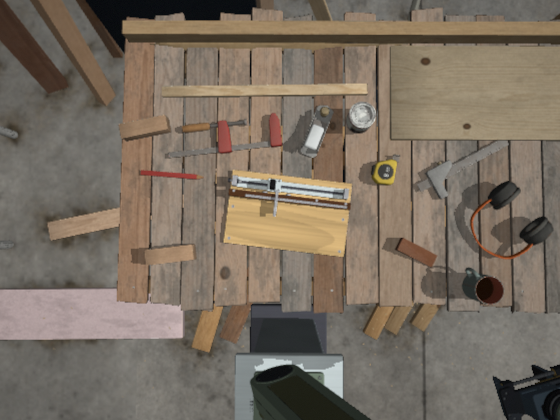

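View pics/side0.png

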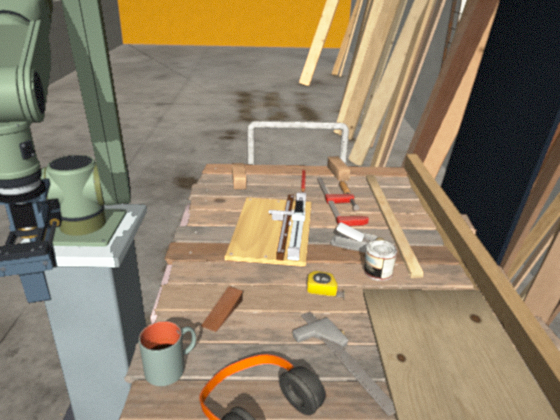

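Top view: jig base corners are about (232,170), (352,183), (344,256), (223,240), with the grip near (273,185). The blank is at (169,254), left of the jig, and the wedge at (416,251). The pencil (168,175) and tape (385,172) are clear of the work. The side view agrees. I'll measure roughly from the top view, then refine with the wrist camera.

```bash
cat > h.py <<'E'
from workcell import env, camrig, job
import cv2,numpy as np
from scipy.spatial.transform import Rotation as Rn
np.set_printoptions(precision=4,suppress=True)
def cam(n,s=None):
    c=camrig.calibration(n)
    if n=="wrist":
        s=s or env.state()
        T=np.eye(4);T[:3,:3]=Rn.from_quat(s["eef_rot"]).as_matrix();T[:3,3]=s["tcp_pos"]
        M=T@c["hand_eye"];Rcw,o=M[:3,:3],M[:3,3]
    else: Rcw=c["R"].T;o=-Rcw@c["t"]
    return c,Rcw,o
def ray(C,px):
    c,R,o=C;p=np.atleast_2d(px).astype(float)
    d=np.c_[(p[:,0]-c["cx"])/c["fx"],(p[:,1]-c["cy"])/c["fy"],np.ones(len(p))]@R.T
    return o,d
def plane(C,px,z):
    o,d=ray(C,px);return o+d*((z-o[2])/d[:,2])[:,None]
def proj(C,X):
    c,R,o=C;p=(np.atleast_2d(X)-o)@R
    return np.c_[c["fx"]*p[:,0]/p[:,2]+c["cx"],c["fy"]*p[:,1]/p[:,2]+c["cy"]]
def meet(C1,p1,C2,p2):
    o1,d1=ray(C1,p1);o2,d2=ray(C2,p2);d1=d1[0];d2=d2[0]
    k=np.linalg.lstsq(np.c_[d1,-d2],o2-o1,rcond=None)[0]
    a,b=o1+k[0]*d1,o2+k[1]*d2
    return (a+b)/2,np.linalg.norm(a-b)
def snap(n,f):
    C=cam(n);im=camrig.get_image(n);cv2.imwrite("pics/"+f+".png",im);return C,im
E
python3 - <<'E'
from h import *
C=cam("top");im=cv2.imread("pics/top0.png")
print(C[2])
print("blank ctr z.045",plane(C,[169,254],.045))
print("grip z.077",plane(C,[273,185],.077))
P=plane(C,[[232,170],[352,183],[344,256],[223,240]],.012);print(P, P.mean(0))
hsv=cv2.cvtColor(im,cv2.COLOR_BGR2HSV)
print(hsv[254,160:180:6],hsv[225,250:330:20],hsv[275,160:180:6])
cv2.imwrite("pics/c1.png",cv2.resize(im[155:275,130:360],None,fx=3.4,fy=3.4,interpolation=cv2.INTER_CUBIC))
E
```

```text
[0.5146 0.0055 1.285 ]
blank ctr z.045 [[0.4441 0.3487 0.045 ]]
grip z.077 [[0.643  0.0487 0.077 ]]
[[ 0.6942  0.1742  0.012 ]
 [ 0.6575 -0.1843  0.012 ]
 [ 0.4408 -0.1606  0.012 ]
 [ 0.485   0.198   0.012 ]] [0.5694 0.0068 0.012 ]
[[ 14  87 165]
 [ 15  89 164]
 [ 14  89 166]
 [ 14  90 165]] [[ 19 107 214]
 [ 18 107 202]
 [ 18 108 204]
 [ 19 109 190]] [[ 15  45 135]
 [ 16  39 138]
 [ 16  44 134]
 [ 14  50 152]]
```

View pics/c1.png

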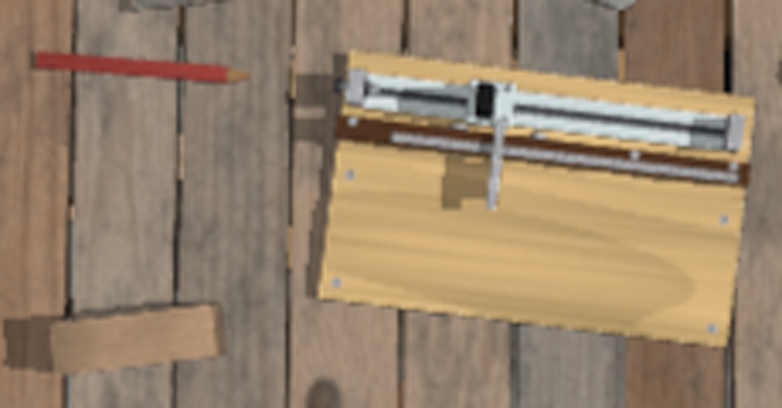

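```bash
D="python3 drive.py"
python3 drive.py '0.04 -0.028 0 0 0.06; 0.04 -0.028 0 0 0.06; 0.04 -0.028 0 0 0.06; 0.04 -0.028 0 0 0.06; 0.04 -0.028 0 0 0.06' 20
python3 drive.py '0.04 -0.028 0 0 0.06; 0.04 -0.028 0 0 0.06; 0.04 -0.028 0 0 0.06; 0.04 -0.028 0 0 0.06; 0.04 -0.028 0 0 0.06'
python3 drive.py '0.04 -0.028 0 0 0.06; 0.04 -0.028 0 0 0.06; 0.04 -0.028 0 0.13 0.06; 0 0 0 0.13 0.06; 0 0 0 0.14 0.06'
```

```text
time: 0.65
tcp_pos: [0.3163, -0.3583, 0.2138]
eef_rot: [0.99, 0.144, 0.0, -0.0]
ft_force: [0.8, -0.8, -0.5]
grip_width: 0.0602
finger_force: 0.0
time: 1.15
tcp_pos: [0.4683, -0.1671, 0.2139]
eef_rot: [0.99, 0.144, -0.0, 0.0]
ft_force: [0.4, 0.0, 0.5]
grip_width: 0.0598
finger_force: 0.0
time: 1.65
tcp_pos: [0.5591, -0.0525, 0.2131]
eef_rot: [0.998, -0.057, -0.001, 0.0]
ft_force: [-0.2, -0.3, -0.1]
grip_width: 0.0598
finger_force: 0.0
```

Run:
```python
from h import *
C,im=snap("wrist","w1");print(C[2],env.state()["tcp_pos"])
```

```text
[ 0.6304 -0.0612  0.3837] [ 0.5587 -0.0532  0.2133]
```

View pics/w1.png

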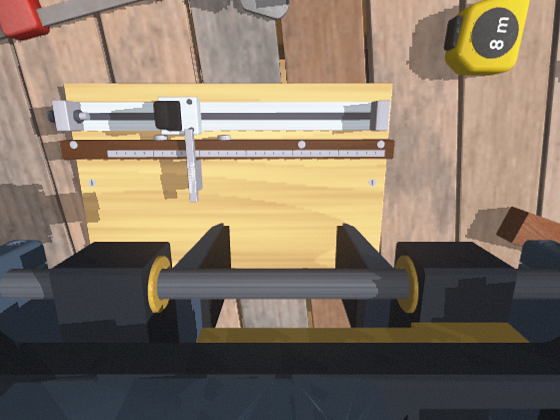

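Wrist view: the fence runs level along rows 141–158 from column 62 to 394, so the tool is nearly aligned with the jig. The black grip is at (154–181, 98–130), and the stop plate hangs at (195,170–202).

```bash
cat >> h.py <<'E'
def fence(C,im,rows,zt=.034):
    """fence top: brown mask -> corners/edges on z=zt; returns front line + ends"""
    hsv=cv2.cvtColor(im,cv2.COLOR_BGR2HSV);m=((hsv[...,0]<16)&(hsv[...,1]>110)&(hsv[...,2]<135)).astype(np.uint8)
    m[:rows[0]]=0;m[rows[1]:]=0
    n,l,st,_=cv2.connectedComponentsWithStats(cv2.morphologyEx(m,cv2.MORPH_CLOSE,np.ones((9,9),np.uint8)))
    k=1+np.argmax(st[1:,4]);m=(l==k);return m,st[k]
E
python3 - <<'E'
from h import *
im=cv2.imread("pics/w1.png");C=cam("wrist")
m,st=fence(C,im,(125,175));print(st)
cols=np.arange(st[0]+6,st[0]+st[2]-6)
cols=cols[(cols<150)|(cols>215)]
bot=np.array([[c,np.where(m[:,c])[0].max()+.5] for c in cols]);top=np.array([[c,np.where(m[:,c])[0].min()-.5] for c in cols])
for nm,e in(("front",bot),("back",top)):
    for z in(.034,.012):
        P=plane(C,e,z);f=np.polyfit(P[:,1],P[:,0],1);r=np.abs(P[:,0]-np.polyval(f,P[:,1]))
        g=r<.003;f=np.polyfit(P[g,1],P[g,0],1);print(nm,z,"yaw",-np.arctan(f[0]),"x@y0",f[1],r.mean())
print("ends",plane(C,[[st[0]-.5,150],[st[0]+st[2]-.5,150]],.034))
hsv=cv2.cvtColor(im,cv2.COLOR_BGR2HSV)
b=(hsv[85:140,140:200,2]<45).astype(np.uint8)
n,l,s2,ct=cv2.connectedComponentsWithStats(b);print(s2[1:]+[140,85,0,0,0])
for r in range(94,134,3): print(r,im[r,148:188:3].mean(1).astype(int))
# grip in top image
t=cv2.imread("pics/top0.png");tb=(cv2.cvtColor(t,cv2.COLOR_BGR2GRAY)[176:194,264:284]);print(tb)
E
```

```text
[ 195  139  199   20 3196]
front 0.034 yaw -0.11332273165543254 x@y0 0.5993158726828618 0.0002530582446335232
front 0.012 yaw -0.11332273165542964 x@y0 0.5969419054080148 0.0002689712904644828
back 0.034 yaw -0.1103151604061726 x@y0 0.6186099496750381 0.00026000769501125664
back 0.012 yaw -0.1103151604061732 x@y0 0.6174611612158284 0.00027635774269726835
ends [[ 0.6129  0.0359  0.034 ]
 [ 0.5877 -0.1775  0.034 ]]
[[158 101   6   1   6]
 [166 101   6   1   6]
 [176 101   1   1   1]
 [179 103   1   1   1]
 [180 115   1   1   1]
 [157 127   1   1   1]
 [163 128   1   1   1]
 [181 127   1   2   2]]
94 [202 201 200 201 201 201 201 201 201 202 201 201 200 201]
97 [198 201 199 197 213 212 215 217 218 219 220 222 223 225]
100 [203 190 191 166 226 222 224 227 223 225 225 243 244 119]
103 [189 193  57  51  56  60  55  51  52  56  59 244 241 150]
106 [180 180  49  55  55  61  59  53  54  54  60 244 241 242]
109 [184 186  61  55  58  61  66  51  55  53  60 245 244 244]
112 [156 155  67  55  61  61  62  53  52  53  61 244 243 243]
115 [ 75  77  54  56  57  58  63  51  57  53  62 245 242 243]
118 
[... 1198 characters left out ...]
 204 172
  161 179]
 [129 116 106 118 147 120  20  26  30  27  46 140 214 214 214 214 190 109
   75  76]
 [147 147 139 128 146 121  15  18  22  23  43 140 216 216 216 216 191 110
  103  90]
 [149 147 140 130 144 121  17  17  15  18  56 146 215 211 206 218 204 161
  169 158]
 [136 132 135 153 179 161  98  73  66  53  91 161 201 189 171 205 218 197
  211 211]
 [103 105 120 154 189 178 144 137 154 140 127 161 169 166 158 187 223 215
  212 213]
 [129 141 143 117 113 118 133 152 179 169 128 141 163 170 177 189 210 185
  180 180]
 [132 155 153 134 134 132 136 145 145 141 128 132 172 166 164 170 185 149
  150 152]
 [ 66  75  79  97 120 117 127 150 153 156 147 143 175 169 178 184 195 196
  197 197]]
```

Run:
```python
from h import *
C=cam("wrist");T=cam("top")
print(meet(C,[160.5,114.5],T,[272.5,184.1]))
G=plane(C,[160.5,114.5],.077)[0];print(G,plane(T,[272.5,184.1],.077))
for q in([61.5,150],[393.5,150]):print(plane(C,q,.034))
s=env.state();R=Rn.from_quat(s["eef_rot"]).as_matrix();print(R,R.T@(G-s["tcp_pos"]))
```

```text
(array([0.6486, 0.0507, 0.0709]), np.float64(0.0047328730195530565))
[0.6505 0.0489 0.077 ] [[0.6456 0.0502 0.077 ]]
[[0.6298 0.1786 0.034 ]]
[[ 0.5877 -0.1775  0.034 ]]
[[ 0.993  -0.1183 -0.0013]
 [-0.1183 -0.993  -0.0001]
 [-0.0012  0.0002 -1.    ]] [ 0.0793 -0.1122  0.1361]
```

```bash
python3 drive.py '0.026 -0.037 0 0 0.06; 0.026 -0.037 0 0 0.06; 0.027 -0.038 0 0 0.06; 0 0 0.04 0 0.06; 0 0 0.04 0 0.06'
python3 drive.py '0 0 0.04 0 0.06; 0 0 0.03 0 0.06; 0 0 0.011 0 0.06; 0 0 0 0 0.0; 0 0 0 0 0.0' 20
python3 drive.py '0 0 0 0 0; 0 0 0 0 0; 0 0 0 0 0'
```

```text
time: 2.2
tcp_pos: [0.651, 0.0495, 0.1336]
eef_rot: [0.999, -0.053, 0.002, -0.0]
ft_force: [-0.5, 0.1, 0.2]
grip_width: 0.0604
finger_force: 0.0
time: 2.7
tcp_pos: [0.6507, 0.0482, 0.0544]
eef_rot: [0.998, -0.055, 0.001, -0.0]
ft_force: [-0.0, -0.2, 0.4]
grip_width: 0.047
finger_force: 0.0
time: 3.0
tcp_pos: [0.6501, 0.0484, 0.0542]
eef_rot: [0.998, -0.056, 0.001, -0.0]
ft_force: [0.1, 0.6, 0.1]
grip_width: 0.0229
finger_force: 0.0
```

```bash
python3 drive.py '0 0 0 0 0; 0 0 0 0 0; 0 0 0 0 0'
python3 drive.py '0 -0.016 0 0 0; 0 -0.016 0 0 0; 0 -0.016 0 0 0; 0 -0.016 0 0 0; 0 -0.006 0 0 0'
```

```text
time: 3.3
tcp_pos: [0.65, 0.049, 0.0538]
eef_rot: [0.998, -0.056, 0.001, -0.001]
ft_force: [-0.9, 3.2, 5.0]
grip_width: 0.0138
finger_force: 20.0
time: 3.8
tcp_pos: [0.6578, 0.1181, 0.0538]
eef_rot: [0.998, -0.055, 0.001, 0.001]
ft_force: [-1.2, -2.9, 6.1]
grip_width: 0.0138
finger_force: 20.0
```

```bash
python3 drive.py '0 -0.003 0 0 0; 0 -0.002 0 0 0; 0 0 0 0 0'; python3 drive.py '0 -0.002 0 0 0; 0 -0.001 0 0 0;0 0 0 0 0'; python3 drive.py '0 -0.001 0 0 0; 0 -0.001 0 0 0;0 0 0 0 0'
```

```text
time: 4.1
tcp_pos: [0.6583, 0.1224, 0.0538]
eef_rot: [0.998, -0.055, 0.001, 0.001]
ft_force: [-1.0, -2.4, 5.1]
grip_width: 0.014
finger_force: 20.0
time: 4.4
tcp_pos: [0.6586, 0.1249, 0.0538]
eef_rot: [0.998, -0.055, 0.001, 0.001]
ft_force: [-1.3, -2.2, 6.0]
grip_width: 0.0139
finger_force: 20.0
time: 4.7
tcp_pos: [0.6587, 0.1264, 0.0538]
eef_rot: [0.998, -0.055, 0.001, 0.001]
ft_force: [-1.1, -3.3, 6.3]
grip_width: 0.014
finger_force: 20.0
```

```bash
python3 drive.py '0 -0.002 0 0 0; 0 -0.001 0 0 0;0 0 0 0 0'; python3 drive.py '0 -0.001 0 0 0; 0 -0.001 0 0 0;0 0 0 0 0'
```

```text
time: 5.0
tcp_pos: [0.6587, 0.1265, 0.0538]
eef_rot: [0.998, -0.055, 0.0, 0.004]
ft_force: [-2.3, -11.6, 7.5]
grip_width: 0.0137
finger_force: 20.0
time: 5.3
tcp_pos: [0.6587, 0.1265, 0.0537]
eef_rot: [0.998, -0.055, -0.0, 0.005]
ft_force: [-1.3, -15.9, 7.9]
grip_width: 0.0138
finger_force: 20.0
```

```bash
python3 drive.py '0 0.003 0 0 0.05; 0 0 0 0 0.05; 0 0 0 0 0.05; 0 0 0 0 0.05; 0 0 -0.03 0 0.05'
python3 drive.py '0 0 -0.04 0 0.09; 0 0 -0.04 0 0.09; 0 0 -0.04 0 0.09; -0.034 -0.028 0 0 0.09; -0.034 -0.028 0 0 0.09'
python3 drive.py '-0.034 -0.028 0 0 0.09; -0.034 -0.028 0 0 0.09; -0.034 -0.028 0 0 0.09; -0.034 -0.028 0 0 0.09; -0.034 -0.028 0 0 0.09'
python3 drive.py '0 0 0 -0.15 0.09; 0 0 0 -0.15 0.09; 0 0 0 -0.15 0.09; 0 0 0 -0.15 0.09; 0 0 0 -0.15 0.09'
python3 drive.py '0 0 0 -0.15 0.09; 0 0 0 -0.15 0.09; 0 0 0 -0.15 0.09; 0 0 0 -0.15 0.09; 0 0 0 -0.15 0.09'
python3 drive.py '0 0 0 -0.15 0.09; 0 0 0 -0.13 0.09; 0 0 0 0 0.09'
python3 - <<'E'
from h import *
C,im=snap("wrist","w2");s=env.state();print(s["tcp_pos"],s["joints"]);np.save("pics/s2.npy",s,allow_pickle=True)
snap("top","top2")
E
```

```text
time: 5.8
tcp_pos: [0.6554, 0.1298, 0.0786]
eef_rot: [0.998, -0.055, -0.005, 0.001]
ft_force: [0.5, 0.9, -1.1]
grip_width: 0.049
finger_force: 0.0
time: 6.3
tcp_pos: [0.5976, 0.1938, 0.2043]
eef_rot: [0.998, -0.056, 0.002, -0.001]
ft_force: [0.6, 0.1, -0.7]
grip_width: 0.0869
finger_force: 0.0
time: 6.8
tcp_pos: [0.4422, 0.3525, 0.2028]
eef_rot: [0.998, -0.055, 0.0, -0.0]
ft_force: [0.4, 0.7, 0.4]
grip_width: 0.0901
finger_force: 0.0
time: 7.3
tcp_pos: [0.4434, 0.3515, 0.2027]
eef_rot: [0.948, 0.317, -0.0, 0.0]
ft_force: [-0.4, 0.3, -0.3]
grip_width: 0.0901
finger_force: 0.0
time: 7.8
tcp_pos: [0.4435, 0.3514, 0.2027]
eef_rot: [0.766, 0.643, -0.0, 0.0]
ft_force: [-0.0, 0.3, -0.3]
grip_width: 0.0898
finger_force: 0.0
time: 8.1
tcp_pos: [0.4435, 0.3514, 0.2027]
eef_rot: [0.671, 0.741, -0.0, -0.0]
ft_force: [-0.2, -0.9, -0.0]
grip_width: 0.0901
finger_force: 0.0
[0.4436 0.3513 0.2027] [ 0.6496  0.3126  1.6038 -0.0001  1.2254  0.5537]
```

View pics/w2.png

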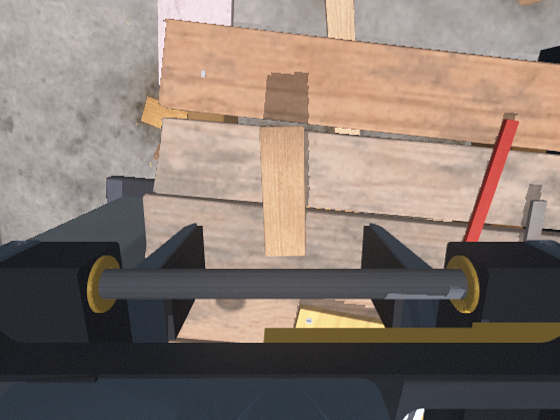

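View pics/top2.png

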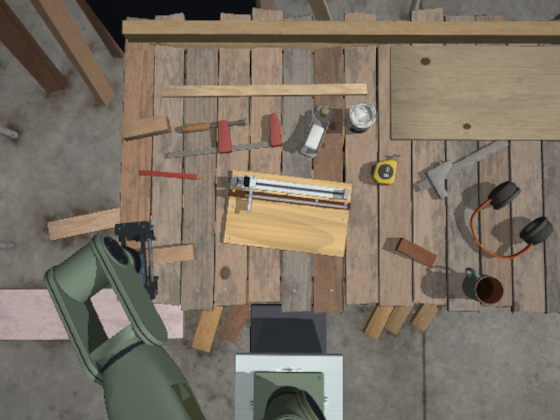

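In the wrist view the blank's top face spans (262,127)–(303,126)–(305,256)–(266,256), between the open fingers. In the top view the stop sits at the left end (grip at 249,182) and no bystander has moved.

Run:
```python
from h import *
s=np.load("pics/s2.npy",allow_pickle=True).item();C=cam("wrist",s);T=cam("top")
im=cv2.imread("pics/w2.png");t=cv2.imread("pics/top0.png")
def rect(im,x0,x1,y0,y1,lo,hi):
    h=cv2.cvtColor(im,cv2.COLOR_BGR2HSV)[y0:y1,x0:x1];m=cv2.inRange(h,lo,hi)
    m=cv2.morphologyEx(m,cv2.MORPH_OPEN,np.ones((3,3),np.uint8))
    c=max(cv2.findContours(m,0,2)[0],key=cv2.contourArea);r=cv2.minAreaRect(c)
    return cv2.boxPoints(r)+[x0,y0]
h=cv2.cvtColor(im,cv2.COLOR_BGR2HSV);print(h[190,255:315:4].tolist())
b=rect(im,245,325,110,262,(10,95,130),(20,255,255));print(b)
bt=rect(t,140,200,238,270,(10,70,140),(20,255,255));print(bt)
P=plane(C,b,.045);print(P,P.mean(0));Q=plane(T,bt,.045);print(Q,Q.mean(0))
print(meet(C,b.mean(0),T,bt.mean(0)))
for X in(P,Q):
    d=[X[(i+1)%4]-X[i] for i in range(4)];L=[np.linalg.norm(v) for v in d];k=np.argmax(L);v=d[k];print(L,"yaw y-axis",np.arctan(-v[0]/v[1]))
R=Rn.from_quat(s["eef_rot"]).as_matrix();print("tool x yaw",np.arctan2(R[1,0],R[0,0]),R.T@(P.mean(0)-s["tcp_pos"]))
```

```text
[[12, 41, 185], [13, 42, 195], [14, 88, 226], [15, 78, 235], [14, 89, 228], [14, 86, 229], [14, 97, 216], [14, 91, 224], [15, 84, 229], [15, 85, 228], [16, 79, 235], [15, 80, 232], [14, 88, 227], [11, 49, 146], [11, 49, 209]]
[[322. 118.]
 [324. 118.]
 [324. 121.]
 [322. 121.]]
[[145.7837 249.9656]
 [191.924  244.3728]
 [193.7339 259.305 ]
 [147.5937 264.8977]]
[[0.4751 0.4306 0.045 ]
 [0.4771 0.4308 0.045 ]
 [0.4775 0.4279 0.045 ]
 [0.4755 0.4277 0.045 ]] [0.4763 0.4293 0.045 ]
[[0.4552 0.4164 0.045 ]
 [0.4724 0.2829 0.045 ]
 [0.4295 0.2768 0.045 ]
 [0.4122 0.4101 0.045 ]] [0.4423 0.3465 0.045 ]
(array([ 0.4636,  0.4111, -0.1076]), np.float64(0.07505608443124932))
[np.float64(0.0019776067612418363), np.float64(0.0028661041294549034), np.float64(0.0019821439076413683), np.float64(0.0028659595612181943)] yaw y-axis 0.1293169244101643
[np.float64(0.1346383388043621), np.float64(0.043352651799845376), np.float64(0.13438707210526846), np.float64(0.04337851261106871)] yaw y-axis 0.12844291605618038
tool x yaw 1.6667213914889885 [0.0745 0.0401 0.1577]
```

Run:
```python
from h import *
s=np.load("pics/s2.npy",allow_pickle=True).item();C=cam("wrist",s);T=cam("top")
im=cv2.imread("pics/w2.png")
h=cv2.cvtColor(im,cv2.COLOR_BGR2HSV);m=cv2.inRange(h,(10,66,170),(20,140,255));m[:110]=0;m[262:]=0;m[:,:245]=0;m[:,325:]=0
m=cv2.morphologyEx(m,cv2.MORPH_OPEN,np.ones((5,5),np.uint8))
c=max(cv2.findContours(m,0,2)[0],key=cv2.contourArea);b=cv2.boxPoints(cv2.minAreaRect(c));print(b)
P=plane(C,b,.045);print(P,P.mean(0))
print(meet(C,b.mean(0),T,[169.76,254.6]))
d=[P[(i+1)%4]-P[i] for i in range(4)];L=[np.linalg.norm(v) for v in d];v=d[np.argmax(L)];print(L,"yaw",np.arctan(-v[0]/v[1]))
R=Rn.from_quat(s["eef_rot"]).as_matrix();print(R.T@(P.mean(0)-s["tcp_pos"]))
```

```text
[[259.5142 126.7401]
 [302.9789 125.9043]
 [305.4713 255.5102]
 [262.0066 256.346 ]]
[[0.4143 0.4163 0.045 ]
 [0.4573 0.4212 0.045 ]
 [0.4756 0.2836 0.045 ]
 [0.4279 0.278  0.045 ]] [0.4438 0.3498 0.045 ]
(array([0.4426, 0.3504, 0.0314]), np.float64(0.002046690618585698))
[np.float64(0.043261284807710305), np.float64(0.1388717120787198), np.float64(0.04804267042947189), np.float64(0.13897077887365403)] yaw 0.09808656281478423
[-0.0015  0.0001  0.1577]
```

```bash
python3 drive.py '0 0 0.04 -0.024 0.09; 0 0 0.04 0 0.09; 0 0 0.04 0 0.09; 0 0 0.03 0 0.09; 0 0 0.015 0 0.09'
python3 drive.py '0 0 0.01 0 0.09; 0 0 0 0 0.03; 0 0 0 0 0.03; 0 0 0 0 0.03; 0 0 0 0 0.03' 25
python3 drive.py '0 0 0 0 0.03; 0 0 0 0 0.03; 0 0 0 0 0.03; 0 0 0 0 0.03; 0 0 0 0 0.03'
```

```text
time: 8.7
tcp_pos: [0.4422, 0.35, 0.0349]
eef_rot: [0.664, 0.748, -0.002, -0.0]
ft_force: [0.4, -0.2, -0.6]
grip_width: 0.0897
finger_force: 0.0
time: 9.2
tcp_pos: [0.4444, 0.3515, 0.029]
eef_rot: [0.663, 0.749, 0.001, 0.0]
ft_force: [-0.2, 0.3, 0.4]
grip_width: 0.0608
finger_force: 0.0
time: 9.7
tcp_pos: [0.444, 0.3512, 0.0283]
eef_rot: [0.663, 0.749, 0.0, 0.0]
ft_force: [-0.8, -0.9, 5.1]
grip_width: 0.0448
finger_force: 25.0
```

```bash
python3 drive.py '0 0 -0.02 0 0.03; 0 0 -0.04 0 0.03; 0 0 -0.042 0 0.03; 0 0 0 0.12 0.03; 0 0 0 0.114 0.03'
python3 drive.py '-0.042 0.020 0 0 0.03; -0.042 0.020 0 0 0.03; -0.042 0.020 0 0 0.03; -0.042 0.020 0 0 0.03; -0.042 0.020 0 0 0.03'
python3 drive.py '-0.042 0.020 0 0 0.03; -0.03 0.015 0 0 0.03; -0.016 0.009 0 0 0.03; 0 0 0 0 0.03; 0 0 0 0 0.03'
python3 - <<'E'
from h import *
C,im=snap("wrist","w3");s=env.state();print(s["tcp_pos"],s["eef_rot"],s["joints"])
E
```

```text
time: 10.2
tcp_pos: [0.4442, 0.3514, 0.1311]
eef_rot: [0.747, 0.665, 0.001, 0.0]
ft_force: [-0.3, 0.6, -1.8]
grip_width: 0.045
finger_force: 25.0
time: 10.7
tcp_pos: [0.5196, 0.1294, 0.1293]
eef_rot: [0.745, 0.667, -0.0, -0.0]
ft_force: [1.3, 0.4, -0.8]
grip_width: 0.0449
finger_force: 25.0
time: 11.2
tcp_pos: [0.553, 0.0389, 0.1293]
eef_rot: [0.746, 0.666, -0.0, -0.001]
ft_force: [-0.1, 0.1, -0.6]
grip_width: 0.0446
finger_force: 25.0
[0.5529 0.0394 0.1294] [ 0.7455  0.6665 -0.0004 -0.0006] [0.0502 0.3555 1.7381 0.0005 1.0495 0.1618]
```

View pics/w3.png

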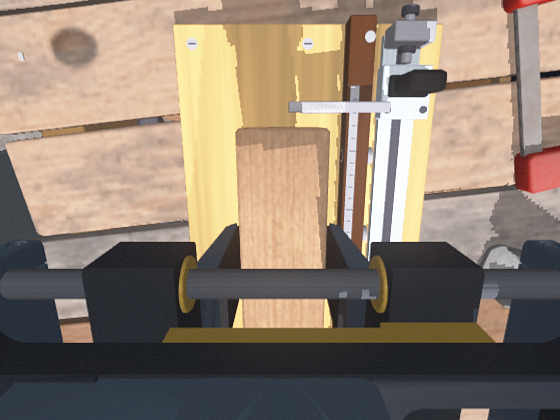

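Wrist view: the blank is in the fingers with its left end at row 128, columns 236–329. The stop plate is ahead at rows 101–112, and the fence front edge is at about columns 341–350.

Run:
```python
from h import *
im=cv2.imread("pics/w3.png");C=cam("wrist");s=env.state()
h=cv2.cvtColor(im,cv2.COLOR_BGR2HSV)
m=(h[...,0]<16)&(h[...,1]>110)&(h[...,2]<140)
R=[r for r in list(range(25,98,3))+list(range(120,215,3)) if m[r,335:380].sum()>3]
e=np.array([[335+np.where(m[r,335:380])[0].min()-.5,r] for r in R]);print(e[::5].tolist())
P=plane(C,e,.034);f=np.polyfit(P[:,1],P[:,0],1);res=P[:,0]-np.polyval(f,P[:,1]);g=abs(res)<.0025
f=np.polyfit(P[g,1],P[g,0],1);print("fence yaw",-np.arctan(f[0]),"x@0",f[1],np.std(res[g]),g.sum())
Tm=Rn.from_quat(s["eef_rot"]).as_matrix();print("tool yaw-pi/2",np.arctan2(Tm[1,0],Tm[0,0])-np.pi/2,"tilt",Tm[:2,2])
zt=s["tcp_pos"][2]-.0283+.045
B=plane(C,[[237,130],[328,130],[242,300]],zt);print("blank",B)
S=plane(C,[[292,112.5],[335,112.5]],.045);print("stop face",S)
X=lambda p:(Tm.T@(p-s["tcp_pos"]))[:2]
print([X(p) for p in B],[X(p) for p in S],"fence at blank",X(np.array([np.polyval(f,.05),.05,.0])))
g=cv2.cvtColor(im,cv2.COLOR_BGR2GRAY);print(g[94:134,310].tolist());print(g[94:134,270].tolist())
```

```text
[[345.5, 25.0], [345.5, 40.0], [343.5, 55.0], [347.5, 70.0], [347.5, 85.0], [345.5, 132.0], [344.5, 147.0], [343.5, 162.0], [342.5, 177.0], [341.5, 192.0], [341.5, 207.0]]
fence yaw -0.08559527163275511 x@0 0.6010966777200046 0.0010112681221524044 53
tool yaw-pi/2 -0.11191333721294372 tilt [-0.0015  0.0004]
blank [[0.5395 0.1091 0.1461]
 [0.5818 0.1044 0.1461]
 [0.5291 0.0207 0.1461]]
stop face [[0.5689 0.117  0.045 ]
 [0.6016 0.1133 0.045 ]]
[array([ 0.0678, -0.0211]), array([0.0678, 0.0215]), array([-0.0212, -0.0216])] [array([0.0788, 0.0074]), array([0.0789, 0.0403])] fence at blank [0.0163 0.0512]
[164, 164, 164, 164, 162, 166, 154, 153, 209, 234, 229, 236, 237, 224, 227, 246, 252, 244, 217, 205, 228, 228, 228, 227, 227, 227, 228, 227, 227, 228, 226, 230, 216, 145, 124, 133, 138, 144, 144, 148]
[164, 164, 165, 164, 167, 164, 164, 165, 165, 163, 169, 161, 165, 165, 162, 165, 166, 163, 164, 163, 162, 164, 162, 163, 162, 161, 163, 164, 161, 163, 165, 166, 149, 109, 122, 130, 139, 144, 149, 148]
```

```bash
python3 drive.py '0 0 0.03 0 0.03; 0 0 0.03 0 0.03; 0 0 0.02 0 0.03; 0 0 0.005 0 0.03; 0 0 0 0 0.03'
python3 drive.py '0 0 0.002 0 0.03; 0 0 0 0 0.03'
python3 drive.py '0 0 0.001 0 0.03; 0 0 0 0 0.03'
python3 drive.py '0 0 0.001 0 0.03; 0 0 0 0 0.03'
```

```text
time: 11.75
tcp_pos: [0.553, 0.0398, 0.0445]
eef_rot: [0.745, 0.667, -0.001, -0.001]
ft_force: [0.6, 0.4, -0.8]
grip_width: 0.0445
finger_force: 25.0
time: 11.95
tcp_pos: [0.5544, 0.0391, 0.044]
eef_rot: [0.745, 0.667, 0.001, 0.001]
ft_force: [0.6, 0.6, -1.8]
grip_width: 0.0448
finger_force: 25.0
time: 12.15
tcp_pos: [0.5539, 0.0388, 0.0424]
eef_rot: [0.746, 0.666, 0.0, 0.0]
ft_force: [0.0, -0.4, -1.1]
grip_width: 0.0446
finger_force: 25.0
time: 12.35
tcp_pos: [0.5536, 0.0388, 0.041]
eef_rot: [0.746, 0.666, -0.0, 0.0]
ft_force: [0.2, 0.3, -1.1]
grip_width: 0.045
finger_force: 25.0
```

```bash
python3 drive.py '0 0.007 0 0 0.03; 0 0.007 0 0 0.03; 0 0.007 0 0 0.03; 0 0 0 0 0.03;0 0 0 0 0.03'
python3 drive.py '0 0 0.001 0 0.03; 0 0 0 0 0.03'
python3 drive.py '0 0 0.001 0 0.03; 0 0 0 0 0.03'
```

```text
time: 12.85
tcp_pos: [0.5746, 0.0364, 0.0407]
eef_rot: [0.746, 0.666, -0.0, -0.0]
ft_force: [-0.1, -0.5, -1.6]
grip_width: 0.045
finger_force: 25.0
time: 13.05
tcp_pos: [0.5744, 0.0364, 0.0403]
eef_rot: [0.746, 0.666, 0.0, 0.0]
ft_force: [-0.6, -0.7, 1.9]
grip_width: 0.0449
finger_force: 25.0
time: 13.25
tcp_pos: [0.5744, 0.0364, 0.0403]
eef_rot: [0.746, 0.666, 0.0, 0.0]
ft_force: [-3.1, -0.4, 9.4]
grip_width: 0.0445
finger_force: 25.0
```

```bash
python3 drive.py '0 0 -0.0006 0 0.03; 0.004 0 0 0 0.03; 0.004 0 0 0 0.03; 0 0 0 0 0.03'
python3 drive.py '0.0015 0 0 0 0.03; 0 0 0 0 0.03'
python3 drive.py '0.001 0 0 0 0.03; 0 0 0 0 0.03'
python3 drive.py '0.001 0 0 0 0.03; 0 0 0 0 0.03'
```

```text
time: 13.65
tcp_pos: [0.5761, 0.0443, 0.0404]
eef_rot: [0.745, 0.667, 0.0, 0.001]
ft_force: [0.2, -1.4, 5.7]
grip_width: 0.0447
finger_force: 25.0
time: 13.85
tcp_pos: [0.5763, 0.0454, 0.0404]
eef_rot: [0.745, 0.667, 0.0, 0.001]
ft_force: [-0.0, -3.0, 6.4]
grip_width: 0.0447
finger_force: 25.0
time: 14.05
tcp_pos: [0.5764, 0.0462, 0.0403]
eef_rot: [0.745, 0.667, 0.0, 0.001]
ft_force: [-0.6, -4.0, 5.2]
grip_width: 0.0448
finger_force: 25.0
time: 14.25
tcp_pos: [0.5765, 0.0467, 0.0404]
eef_rot: [0.745, 0.667, -0.0, 0.001]
ft_force: [-1.0, -5.5, 6.2]
grip_width: 0.0449
finger_force: 25.0
```

```bash
python3 drive.py '0.001 0 0 0 0.03; 0 0 0 0 0.03'
python3 drive.py '0.001 0 0 0 0.03; 0 0 0 0 0.03'
python3 drive.py '0.001 0 0 0 0.03; 0 0 0 0 0.03'
```

```text
time: 14.45
tcp_pos: [0.5764, 0.0468, 0.0404]
eef_rot: [0.745, 0.667, -0.001, 0.002]
ft_force: [-0.6, -7.9, 6.9]
grip_width: 0.0451
finger_force: 25.0
time: 14.65
tcp_pos: [0.5764, 0.0469, 0.0404]
eef_rot: [0.745, 0.667, -0.001, 0.002]
ft_force: [-2.0, -11.9, 7.0]
grip_width: 0.0447
finger_force: 25.0
time: 14.85
tcp_pos: [0.5764, 0.047, 0.0404]
eef_rot: [0.745, 0.667, -0.002, 0.003]
ft_force: [-1.5, -14.2, 7.5]
grip_width: 0.0447
finger_force: 25.0
```

Butted on the stop. I'll back that load off slightly and close on the fence in small steps.

```bash
python3 drive.py '-0.002 0 0 0 0.03; 0 0.003 0 0 0.03; 0 0 0 0 0.03'
python3 drive.py '0 0.001 0 0 0.03; 0 0.001 0 0 0.03; 0 0 0 0 0.03'
python3 drive.py '0 0.001 0 0 0.03; 0 0 0 0 0.03'
python3 drive.py '0 0.001 0 0 0.03; 0 0 0 0 0.03'
```

```text
time: 15.15
tcp_pos: [0.5766, 0.0469, 0.0404]
eef_rot: [0.745, 0.667, -0.003, -0.001]
ft_force: [-8.4, -7.2, 12.8]
grip_width: 0.045
finger_force: 25.0
time: 15.45
tcp_pos: [0.5767, 0.0469, 0.0405]
eef_rot: [0.745, 0.667, -0.004, -0.002]
ft_force: [-10.7, -5.8, 15.8]
grip_width: 0.0446
finger_force: 25.0
time: 15.65
tcp_pos: [0.5768, 0.0469, 0.0405]
eef_rot: [0.745, 0.667, -0.005, -0.003]
ft_force: [-12.7, -6.1, 18.4]
grip_width: 0.0445
finger_force: 25.0
time: 15.85
tcp_pos: [0.5769, 0.0468, 0.0405]
eef_rot: [0.745, 0.667, -0.005, -0.003]
ft_force: [-14.1, -5.3, 20.1]
grip_width: 0.0448
finger_force: 25.0
```

Resistance started about 5 mm earlier than vision predicted, so I'll check the seat before going on.

```bash
python3 drive.py '0 -0.003 -0.001 0 0.03; 0 0 0 0 0.03'
python3 - <<'E'
from h import *
s=env.state();np.save("pics/s4.npy",s,allow_pickle=True)
C,im=snap("wrist","w4");_,sd=snap("side","side4");_,tp=snap("top","top4")
a=cv2.resize(im[60:260,200:400],(400,400),interpolation=cv2.INTER_CUBIC)
b=cv2.resize(sd[180:280,215:315],(400,400),interpolation=cv2.INTER_CUBIC)
cv2.imwrite("pics/c4.png",np.hstack([a,b]))
E
```

```text
time: 16.05
tcp_pos: [0.577, 0.0468, 0.0404]
eef_rot: [0.745, 0.667, -0.003, -0.001]
ft_force: [-6.1, -6.3, 5.9]
grip_width: 0.0444
finger_force: 25.0
```

View pics/c4.png

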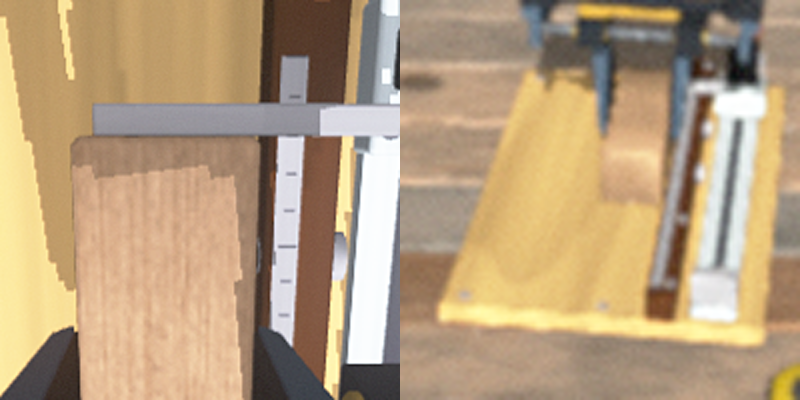

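Crop shows the blank's left end against the stop plate, its right edge at x=258 and the fence edge at about x=262 but lower. That works out to a gap of about 4 mm, so the load is probably friction at the stop and base. I'll unload, lift a hair and try again.

```bash
python3 drive.py '0 -0.004 0 0 0.03; -0.004 0 -0.002 0 0.03; 0 0 0 0 0.03;0 0 0 0 0.03'
python3 drive.py '0 0.002 0 0 0.03; 0 0 0 0 0.03; 0 0 0 0 0.03'
python3 drive.py '0 0.002 0 0 0.03; 0 0 0 0 0.03; 0 0 0 0 0.03'
```

```text
time: 16.6
tcp_pos: [0.5753, 0.0452, 0.0423]
eef_rot: [0.746, 0.666, -0.0, -0.0]
ft_force: [0.4, 0.6, -1.6]
grip_width: 0.0452
finger_force: 25.0
time: 16.9
tcp_pos: [0.5775, 0.0449, 0.0424]
eef_rot: [0.745, 0.667, -0.0, -0.0]
ft_force: [-0.1, 0.4, -1.4]
grip_width: 0.0445
finger_force: 25.0
time: 17.2
tcp_pos: [0.5795, 0.0445, 0.0425]
eef_rot: [0.746, 0.666, -0.0, 0.0]
ft_force: [-0.5, 0.5, -1.5]
grip_width: 0.0446
finger_force: 25.0
```

Free now, so it was friction. Continuing towards the fence just above the base.

```bash
python3 drive.py '0 0.001 0 0 0.03; 0 0 0 0 0.03; 0 0 0 0 0.03'
python3 drive.py '0 0.001 0 0 0.03; 0 0 0 0 0.03'
python3 drive.py '0 0.001 0 0 0.03; 0 0 0 0 0.03'
python3 drive.py '0 0.001 0 0 0.03; 0 0 0 0 0.03'
```

```text
time: 17.5
tcp_pos: [0.5804, 0.0443, 0.0425]
eef_rot: [0.746, 0.666, -0.0, 0.0]
ft_force: [-0.6, -0.7, -0.5]
grip_width: 0.0451
finger_force: 25.0
time: 17.7
tcp_pos: [0.5814, 0.0442, 0.0425]
eef_rot: [0.746, 0.666, -0.0, -0.0]
ft_force: [0.0, 1.0, -0.8]
grip_width: 0.045
finger_force: 25.0
time: 17.9
tcp_pos: [0.5815, 0.0442, 0.0424]
eef_rot: [0.746, 0.666, -0.001, -0.001]
ft_force: [-2.7, 0.8, 0.3]
grip_width: 0.0447
finger_force: 25.0
time: 18.1
tcp_pos: [0.5816, 0.0442, 0.0422]
eef_rot: [0.746, 0.666, -0.001, -0.001]
ft_force: [-5.4, 1.3, 1.2]
grip_width: 0.0449
finger_force: 25.0
```

```bash
python3 drive.py '0 -0.0025 0 0 0.03; 0.002 0 0 0 0.03; 0 0 0 0 0.03; 0 0 0 0 0.03'
python3 drive.py '0.0005 0 0 0 0.03; 0 0 0 0 0.03; 0 0 0 0 0.03'
python3 drive.py '0.0005 0 0 0 0.03; 0 0 0 0 0.03; 0 0 0 0 0.03'
python3 drive.py '0.0005 0 0 0 0.03; 0 0 0 0 0.03; 0 0 0 0 0.03'
```

```text
time: 18.5
tcp_pos: [0.5816, 0.0462, 0.0427]
eef_rot: [0.746, 0.666, 0.0, 0.0]
ft_force: [-0.6, -1.1, -1.0]
grip_width: 0.0448
finger_force: 25.0
time: 18.8
tcp_pos: [0.5816, 0.0463, 0.0427]
eef_rot: [0.745, 0.667, 0.0, 0.001]
ft_force: [-0.2, -3.7, 0.0]
grip_width: 0.0451
finger_force: 25.0
time: 19.1
tcp_pos: [0.5816, 0.0463, 0.0427]
eef_rot: [0.745, 0.667, -0.0, 0.001]
ft_force: [-0.4, -4.4, 0.3]
grip_width: 0.0447
finger_force: 25.0
time: 19.4
tcp_pos: [0.5816, 0.0464, 0.0428]
eef_rot: [0.745, 0.667, -0.001, 0.001]
ft_force: [-0.9, -6.8, 0.7]
grip_width: 0.0447
finger_force: 25.0
```

```bash
python3 drive.py '-0.0008 0 0.0015 0 0.03; 0 0 0 0 0.03; 0 0 0 0 0.03'
python3 drive.py '0 0 0.0008 0 0.03; 0 0 0 0 0.03; 0 0 0 0 0.03'
python3 drive.py '0 0 0.0005 0 0.03; 0 0 0 0 0.03; 0 0 0 0 0.03'
python3 drive.py '0 0.001 0 0 0.03; 0 0 0 0 0.03; 0 0 0 0 0.03'
```

```text
time: 19.7
tcp_pos: [0.5815, 0.0463, 0.0412]
eef_rot: [0.745, 0.667, -0.0, 0.001]
ft_force: [0.2, -5.4, 1.4]
grip_width: 0.0445
finger_force: 25.0
time: 20.0
tcp_pos: [0.5815, 0.0463, 0.0405]
eef_rot: [0.745, 0.667, -0.0, 0.001]
ft_force: [0.4, -5.9, 1.0]
grip_width: 0.0448
finger_force: 25.0
time: 20.3
tcp_pos: [0.5815, 0.0464, 0.0404]
eef_rot: [0.745, 0.667, -0.0, 0.001]
ft_force: [-0.7, -5.0, 4.4]
grip_width: 0.0447
finger_force: 25.0
time: 20.6
tcp_pos: [0.5816, 0.0464, 0.0403]
eef_rot: [0.745, 0.667, -0.001, 0.0]
ft_force: [-3.3, -5.0, 5.3]
grip_width: 0.045
finger_force: 25.0
```

```bash
python3 drive.py '0 0.001 0 0 0.03; 0 0 0 0 0.03; 0 0 0 0 0.03'
python3 drive.py '0 0.001 0 0 0.03; 0 0 0 0 0.03; 0 0 0 0 0.03'
python3 drive.py '0 0.001 0 0 0.03; 0 0 0 0 0.03; 0 0 0 0 0.03'
```

```text
time: 20.9
tcp_pos: [0.5817, 0.0464, 0.0404]
eef_rot: [0.745, 0.667, -0.001, -0.001]
ft_force: [-5.6, -4.6, 6.7]
grip_width: 0.0448
finger_force: 25.0
time: 21.2
tcp_pos: [0.5817, 0.0464, 0.0404]
eef_rot: [0.745, 0.667, -0.002, -0.001]
ft_force: [-5.9, -4.3, 8.7]
grip_width: 0.0448
finger_force: 25.0
time: 21.5
tcp_pos: [0.5818, 0.0463, 0.0404]
eef_rot: [0.745, 0.667, -0.003, -0.002]
ft_force: [-8.3, -4.3, 10.6]
grip_width: 0.045
finger_force: 25.0
```

```bash
python3 drive.py '-0.0005 0 -0.0012 0 0.03; 0 0 0 0 0.03; 0 0 0 0 0.03'
python3 drive.py '0 0.001 -0.0003 0 0.03; 0 0 0 0 0.03; 0 0 0 0 0.03'
python3 drive.py '0 0.001 -0.0003 0 0.03; 0 0 0 0 0.03; 0 0 0 0 0.03'
```

```text
time: 21.8
tcp_pos: [0.5818, 0.0463, 0.0405]
eef_rot: [0.746, 0.666, -0.003, -0.002]
ft_force: [-5.9, -2.6, 3.6]
grip_width: 0.0447
finger_force: 25.0
time: 22.1
tcp_pos: [0.5818, 0.0463, 0.0405]
eef_rot: [0.746, 0.666, -0.003, -0.003]
ft_force: [-7.1, -1.9, 4.3]
grip_width: 0.0449
finger_force: 25.0
time: 22.4
tcp_pos: [0.5819, 0.0463, 0.0406]
eef_rot: [0.746, 0.666, -0.004, -0.004]
ft_force: [-9.6, -2.1, 3.9]
grip_width: 0.0449
finger_force: 25.0
```

```bash
python3 drive.py '0 0.001 -0.0002 0 0.03; 0 0 0 0 0.03; 0 0 0 0 0.03'
python3 drive.py '0 0.0005 0 0 0.03; 0 0 0 0 0.03; 0 0 0 0 0.03;0 0 0 0 0.03;0 0 0 0 0.03'
python3 - <<'E'
from h import *
for i in range(3):
    C,im=snap("wrist","w5");s=env.state();print(s["time"],s["tcp_pos"],s["ft_force"],s["ft_torque"])
_,sd=snap("side","side5")
a=cv2.resize(im[60:260,200:400],(400,400),interpolation=cv2.INTER_CUBIC)
b=cv2.resize(sd[180:280,215:315],(400,400),interpolation=cv2.INTER_CUBIC)
cv2.imwrite("pics/c5.png",np.hstack([a,b]))
E
```

```text
time: 22.7
tcp_pos: [0.5819, 0.0463, 0.0406]
eef_rot: [0.746, 0.666, -0.005, -0.005]
ft_force: [-10.4, -0.4, 5.2]
grip_width: 0.0448
finger_force: 25.0
time: 23.2
tcp_pos: [0.5819, 0.0463, 0.0406]
eef_rot: [0.746, 0.666, -0.005, -0.005]
ft_force: [-12.0, -0.9, 5.5]
grip_width: 0.0449
finger_force: 25.0
23.25 [0.5819 0.0463 0.0406] [-11.5911  -1.6794   5.8468] [-0.2548  2.0883 -0.156 ]
23.3 [0.5819 0.0463 0.0406] [-11.777   -1.0335   6.0738] [-0.2751  2.1277 -0.1491]
23.35 [0.5819 0.0463 0.0406] [-11.6631  -1.13     4.7161] [-0.2206  2.061  -0.1351]
```

View pics/c5.png

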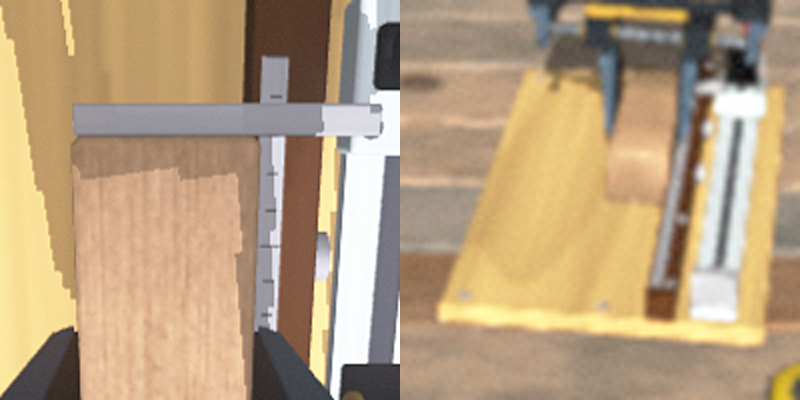

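The blank is butted on the stop plate, and its right edge (x=258) now hides the fence's front edge with no gap. The yaw matches the fence and the push is steady at about 11 N. Handing in.

```bash
python3 -c "
from workcell import env, camrig, job
print(job.close_job())"
```

```text
the job is handed in; nothing more can be done
None
```

The length stop is fully left at its end stop, and the blank sits on the base against the fence and stop, held with a steady push of about 11 N at the wrist; I've handed the job in but got no verdict back.

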